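# Casting flasks set out by height on the kiln-loading board

### The arm

A 6-joint arm with a two-finger parallel gripper is mounted at the origin on a cart in front of the work surface, level with it; the furniture and walls round the work are solid. World frame = base frame: x ahead of the robot, y to its left, z up, the work surface at z = 0. Lengths are in m, angles in rad, forces in N, time in s.
With the tool pointing down it reaches from about 0.3 to 0.775 m from the base axis. Payload 14.6 kg.
Tool frame: the origin (TCP) lies midway between the tips of the shut fingers; the grasp point (between the pads) lies 19 mm behind it; z points along the fingers, y is the line along which they close (so a half turn about z gives the same grasp; the last joint's range is limited). The gripper opens to 85 mm and grips with 20 to 120 N. Pads are 22 mm wide; open, the fingers measure 114 mm over their backs; the gripper's body (76 mm by 85 mm) begins 54 mm behind the grasp point. The pads swing forward as they close: fully open they stand 13 mm farther back than shut.
Start: joints at [-1.28, 0.3, 1.521, -0, 1.321, -0.067], TCP at [0.193, -0.515, 0.231] pointing down, gripper open.
Joint ranges: [-3.03, 3.03], [-0.79, 2.21], [0.23, 2.52], [-1.04, 4.18], [0, 3.07], [-2.55, 2.55]. Speed limits (rad/s): [2.22, 2.22, 2.57, 3.14, 3.14, 3.14].

### API

Orientations are given as a rotation vector (axis times angle).
In Python, from cell import * gives the robot as it stands. The module is installed in compiled form; this text tells all that it offers.
- The arm moves only by the shell command python3 -m handwheel 'ROWS' [FORCE]. ROWS is JSON, a list of rows, each an object of numbers: "dx", "dy", "dz": the shift along the tool's x, y, z in m; "ax", "ay", "az": the turn, a rotation vector about the tool's x, y, z in degrees; "grip": the finger opening in m, from 0 to 0.0854. In form: [{"dx": .., "dy": .., "dz": .., "ax": .., "ay": .., "az": .., "grip": ..}, ...]. A call has exactly 5 rows; each row shifts and turns the commanded pose from where the row before left it, along the tool's axes as they then stand; what a row does not reach is not made up. A row lasts 1/12 s, in which the tool goes at most 41.7 mm and 7.16 degrees, less where a joint would pass 70% of its speed; a pose out of reach is approached as far as the arm can. A call with a gripper value outside its range is refused whole. The fingers move at their own pace and stop on an object; FORCE is the grip in N (left out, the last holds). Time passes only in rows, so rows that do not move let the fingers close, or fill a call up. It gives the time, the measured TCP pose, the force, the opening and the grip force at its end, in the units of the state.
- sense(): the state, without advancing time (a new reading comes with each control period).
- capture(name): name is "side" or "top"; returns a dict with "color" (400x640x3 uint8, red, green, blue), "intrinsics" (3x3 intrinsics, pixels), "rvec" (rotation vector, rad) and "tvec" (3), from world to camera coordinates, as OpenCV has them. Camera axes: x right, y down, z forward; pixel columns grow to the right and rows downward; lengths in m; the calibration is good to about 2 mm. A picture is of the moment at which its call begins. There is no depth.
- close_job(): hands the job in; it is judged then, once.
The state is a dict: "clock": time; "joint_pos": joint angles; "joint_vel": joint speeds; "effort": joint torques, N m; "tcp_pos": TCP position; "tcp_rot": TCP orientation; "contact_force": force on the tool from outside, world axes, zero at the start; "torque": the same for the moment, N m; "gripper_width": opening from 0.0 (shut) to 1.0 (fully open); "grip_force": force on a finger pad.
Only numpy, scipy, OpenCV 4.12 (cv2) and the standard library are available. Lean on these libraries where they do the work, as an engineer would, in place of code of your own. Each camera call takes 0.05 s, during which the arm holds its last target. There are 200 camera calls.

### The job

Set the four plaster-filled casting flasks out on the wooden kiln-loading board in order of height: the tallest on the ring next to the red end stop, then going down to the shortest on the ring farthest from it, each standing upright and centred on its painted ring. Leave the flux jar and the small white cone standing where they are.

Things in the scene. Friction and masses are not known exactly. Their poses are not given: they have to be found in the camera images.
- board: Light yellowish wooden board, 90 x 360 x 12 mm, fixed, lying on the bench. Origin at the centre of its underside; its y axis runs along the row, x across it, z up. Its top is 12 mm above the origin and carries four painted black rings (66 mm across, with a centre dot) whose centres lie at x = 0 and y = -112.5, -37.5, +37.5 and +112.5 mm.
- red_stop: Red end stop, a bar 60 (board x) x 16 (board y) x 12 mm, fixed on top of one end of the board. Origin at the centre of its underside, at x = 0 and y = +168 or -168 mm of the board (the end varies); the four ring centres lie 55.5, 130.5, 205.5 and 280.5 mm from it.
- grey_stop: Grey end stop of the same size, fixed on the other end of the board. Origin at the centre of its underside.
- flask_tall: Bright steel casting flask, a tube full of set white plaster (grasp its outside), 42 mm in outer diameter and 82 mm high, the tallest. Loose, about 0.28 kg. Origin at the centre of its underside, z up along its axis. It stands on the 3 mm thick blue mat.
- flask_rusty: Rust-brown casting flask, a tube full of set white plaster (grasp its outside), 62 mm in outer diameter and 64 mm high, second tallest. Loose, about 0.3 kg. Origin at the centre of its underside, z up along its axis. It stands on the 3 mm thick blue mat.
- flask_grey: Dull grey casting flask, a tube full of set white plaster (grasp its outside), 48 mm in outer diameter and 51 mm high, third tallest. Loose, about 0.22 kg. Origin at the centre of its underside, z up along its axis. It stands on the 3 mm thick blue mat.
- flask_short: Brass casting flask, a tube full of set white plaster (grasp its outside), 54 mm in outer diameter and 36 mm high, the shortest. Loose, about 0.18 kg. Origin at the centre of its underside, z up along its axis. It stands on the 3 mm thick blue mat.
- flux_jar: White jar with a black cap, 44 mm in diameter, 54 mm high; a bystander among the flasks, not to be disturbed. Loose. Origin at the centre of its underside.
- white_cone: Small blunt white cone, 27 mm across the foot, 36 mm high; a bystander among the flasks, not to be disturbed. Loose. Origin at the centre of its underside.

How it is judged:
At the end, for the whole second after the job is handed in: Each flask is upright (0.1 rad), at rest and released on the board's top (4 mm), within 12 mm along and across of its ring's centre: from the red stop steel, rusty, grey, brass. The flux jar and the white cone stand within 20 mm of where they started (horizontal distance between flask_tall and red_stop between 0.0435 and 0.0675 m and x of flask_tall in the frame of board between -0.012 and 0.012 m and z of flask_tall in the frame of board between 0.008 and 0.016 m and angle between each of flask_tall, flask_rusty, flask_grey, flask_short's own z axis and vertical below 0.1 rad and linear speed of each of flask_tall, flask_rusty, flask_grey, flask_short below 0.02 m/s and horizontal distance between flask_rusty and red_stop between 0.1185 and 0.1425 m and x of flask_rusty in the frame of board between -0.012 and 0.012 m and z of flask_rusty in the frame of board between 0.008 and 0.016 m and horizontal distance between flask_grey and red_stop between 0.1935 and 0.2175 m and x of flask_grey in the frame of board between -0.012 and 0.012 m and z of flask_grey in the frame of board between 0.008 and 0.016 m and horizontal distance between flask_short and red_stop between 0.2685 and 0.2925 m and x of flask_short in the frame of board between -0.012 and 0.012 m and z of flask_short in the frame of board between 0.008 and 0.016 m and distance of each of flux_jar, white_cone from where it was at the start of the episode below 0.02 m and angle between each of flux_jar, white_cone's own z axis and vertical below 0.15 rad); the robot touches nothing.
It fails at once if the flux jar is pushed, lifted or knocked over (moved more than 20 mm) (distance of flux_jar from where it was at the start of the episode above 0.02 m).
It fails at once if the white cone is pushed, lifted or knocked over (moved more than 20 mm) (distance of white_cone from where it was at the start of the episode above 0.02 m).
It also fails if it takes over 99 s, if anything falls off the work surface, if the arm or the gripper's body presses on something with over 40 N, if the wrist force passes 120 N, or if a joint passes its speed limit or range.

## Working session

There is one attempt and no reset: what is moved stays moved. The work goes in short steps, Python scripts to look and compute and a shell command to move; the robot and the scene stay as the last step left them, time stands still between calls to the robot, and variables do not carry over. Pictures are saved under pics/ and viewed, at most 14 in all, crops included, and the job is handed in when it is done.

```bash
mkdir -p pics
python3 - <<'E'
from cell import *
import cv2,pickle
d={}
for n in("top","side"):
    c=capture(n);d[n]=c;cv2.imwrite(f"pics/{n}0.png",c["color"][:,:,::-1])
    print(n,c["intrinsics"],c["rvec"],c["tvec"])
pickle.dump(d,open("c0.pkl","wb"));print(sense())
E
```

```text
top [[464.17642364   0.         311.99057534]
 [  0.         464.17642364 201.99684409]
 [  0.           0.           1.        ]] [ 2.13813364 -2.08776691  0.1990172 ] [-0.01587967  0.50441472  1.15327902]
side [[430.10483725   0.         316.5725111 ]
 [  0.         430.10483725 196.35271206]
 [  0.           0.           1.        ]] [ 1.87617581  1.55947415 -0.67205007] [-0.07435868 -0.29761795  1.57683702]
{'clock': 0.1, 'joint_pos': array([-1.27958654e+00,  3.00409936e-01,  1.52151061e+00, -1.19217798e-05,
        1.32067223e+00, -6.66104896e-02]), 'joint_vel': array([ 0.00010642, -0.00220889, -0.00200036,  0.00138854,  0.00109921,
       -0.00200454]), 'effort': array([ 3.72812565e-04, -5.44380569e+01, -3.62369657e+01, -7.57750104e-05,
        3.01028784e-03, -1.89184902e-05]), 'tcp_pos': array([ 0.19256018, -0.51497692,  0.23078467]), 'tcp_rot': array([-3.09046975e+00, -5.58897021e-01,  1.94016075e-04]), 'contact_force': array([0.0413943 , 0.844849  , 0.93966678]), 'torque': array([-0.06448951,  0.01204474,  0.01923733]), 'grip_force': 0.0, 'gripper_width': 0.9987125011495349}
```

View pics/top0.png

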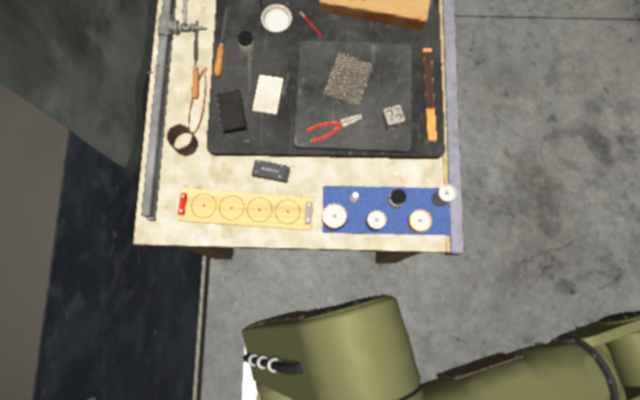

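View pics/side0.png

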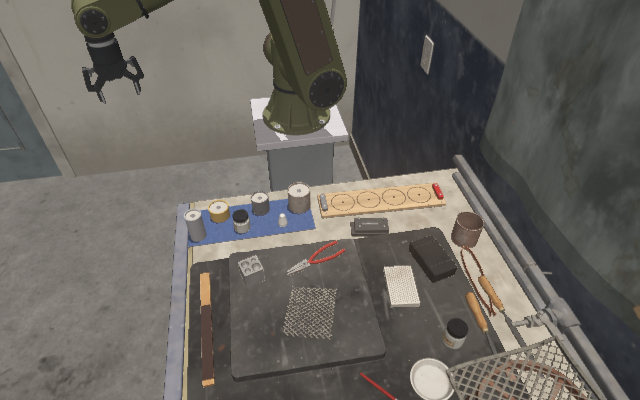

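The top view shows the board with the red stop at (182,204), the grey stop at (309,212) and rings at about x=203, 231, 259 and 287. On the mat are rusty (335,215), cone (355,196), grey (377,219), jar (398,198), brass (420,220) and tall steel (447,192). The side view agrees.

```bash
cat > h.py <<'E'
import cv2,numpy as np,pickle
def ray(c,uv,z):
    R=cv2.Rodrigues(np.array(c["rvec"]))[0];t=np.array(c["tvec"]).ravel()
    o=-R.T@t;d=R.T@np.linalg.inv(c["intrinsics"])@np.array([uv[0],uv[1],1.]);return o+d*(z-o[2])/d[2]
def proj(c,p): return cv2.projectPoints(np.array([p],float),np.array(c["rvec"]),np.array(c["tvec"]),c["intrinsics"],None)[0].ravel()
E
python3 - <<'E'
from h import *
d=pickle.load(open("c0.pkl","rb"));c=d["top"]
hsv=cv2.cvtColor(c["color"],cv2.COLOR_RGB2HSV)
big=cv2.resize(hsv,None,fx=1,fy=1)
def blobs(m,roi,amin):
    mm=np.zeros_like(m);x0,y0,x1,y1=roi;mm[y0:y1,x0:x1]=m[y0:y1,x0:x1]
    n,l,s,ce=cv2.connectedComponentsWithStats(mm)
    return [(ce[i].round(2),s[i]) for i in range(1,n) if s[i][4]>=amin]
w=cv2.inRange(hsv,(0,0,150),(179,70,255))
for ce,s in blobs(w,(323,183,463,236),8): print("white",ce,s,[ray(c,ce,z)[:2].round(4) for z in (.085,.067,.054,.039)])
k=cv2.inRange(hsv,(0,0,0),(179,255,45))
for ce,s in blobs(k,(385,183,412,212),20): print("black",ce,s,ray(c,ce,.057)[:2].round(4))
r=cv2.inRange(hsv,(0,150,80),(6,255,255))|cv2.inRange(hsv,(172,150,80),(179,255,255))
for ce,s in blobs(r,(170,185,195,225),10): print("red",ce,s,ray(c,ce,.022)[:2].round(4))
wood=cv2.inRange(hsv,(10,75,130),(28,255,255));wood[:, :170]=0;wood[:180]=0;wood[240:]=0;wood[:,325:]=0
wood=cv2.morphologyEx(wood,cv2.MORPH_OPEN,np.ones((3,3)));wood=cv2.morphologyEx(wood,cv2.MORPH_CLOSE,np.ones((7,7)))
cn=max(cv2.findContours(wood,0,1)[0],key=cv2.contourArea);b=cv2.boxPoints(cv2.minAreaRect(cn))
print("board",b.round(1).tolist(),[ray(c,p,.012)[:2].round(4).tolist() for p in b])
cr=c["color"][175:245,165:475];a=cv2.resize(cr,None,fx=2.5,fy=2.5,interpolation=2)
s=d["side"]["color"][170:255,170:465]
b2=cv2.resize(s,None,fx=2.6,fy=2.6,interpolation=2)
H=np.zeros((a.shape[0]+b2.shape[0],800,3),np.uint8);H[:a.shape[0],:a.shape[1]]=a;H[a.shape[0]:,:b2.shape[1]]=b2
cv2.imwrite("pics/crop.png",H[:,:,::-1])
E
```

```text
white [397.56 206.82] [ 323  183  140   53 2282] [array([ 0.4903, -0.219 ]), array([ 0.4938, -0.2222]), array([ 0.4963, -0.2245]), array([ 0.4992, -0.2271])]
white [354.26 196.56] [349 191  11  12  97] [array([ 0.5141, -0.1104]), array([ 0.5179, -0.1119]), array([ 0.5207, -0.1129]), array([ 0.5239, -0.1141])]
white [391.6  202.67] [389 200   7   6  15] [array([ 0.5005, -0.2042]), array([ 0.5042, -0.2071]), array([ 0.5068, -0.2092]), array([ 0.5099, -0.2117])]
white [420.63 219.56] [409 208  24  25 363] [array([ 0.4593, -0.276 ]), array([ 0.4623, -0.2801]), array([ 0.4644, -0.283 ]), array([ 0.4669, -0.2864])]
white [376.55 218.99] [366 210  21  19 312] [array([ 0.4581, -0.1663]), array([ 0.4611, -0.1687]), array([ 0.4633, -0.1703]), array([ 0.4658, -0.1723])]
red [182.38 203.42] [179 194   7  20  71] [0.4984 0.3408]
board [[176.6999969482422, 221.0], [179.39999389648438, 186.39999389648438], [313.3999938964844, 196.89999389648438], [310.70001220703125, 231.5]] [[0.4525, 0.3551], [0.547, 0.3555], [0.5263, -0.0069], [0.4327, -0.002]]
```

View pics/crop.png

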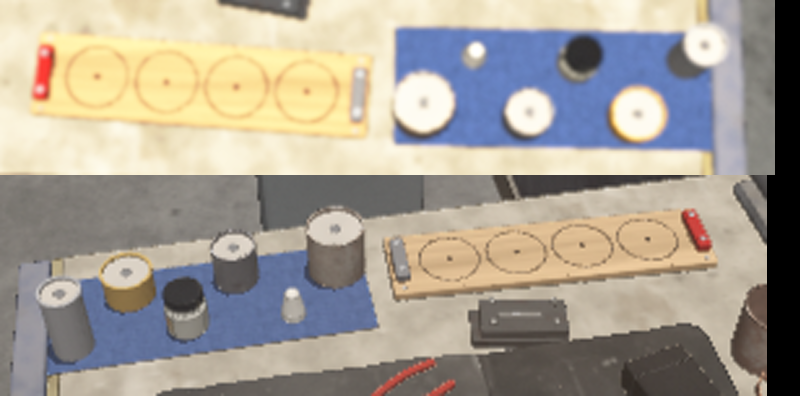

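The crop clearly shows the ring dots, the plaster-top dots and both bystanders. I'll use the dot pixels from both views.

Run:
```python
from h import *
d=pickle.load(open("c0.pkl","rb"));T=d["top"];S=d["side"]
t=lambda x,y:(165+(x+.5)/2.5-.5,175+(y+.5)/2.5-.5)
s=lambda x,y:(170+(x+.5)/2.6-.5,170+(y-175+.5)/2.6-.5)
for n,a,b,z in[("r1",(97,76),(647,239),.012),("r2",(166,81),(582,245),.012),("r3",(236,87),(516,252),.012),("r4",(307,91),(450,259),.012),
 ("tall",(705,46),(60,294),.085),("rusty",(424,102),(334,225),.067),("grey",(530,112),(234,248),.054),("brass",(638,113),(127,272),.039),("cone",(476,46),(293,291),.039),("jar",(584,54),(184,289),.057)]:
    p=ray(T,t(*a),z)[:2];q=ray(S,s(*b),z)[:2];print(n,p.round(4),q.round(4),((p+q)/2).round(4))
# hough on plaster
g=cv2.cvtColor(T["color"],cv2.COLOR_RGB2GRAY)[175:245,315:475];g=cv2.resize(g,None,fx=4,fy=4,interpolation=2)
h=cv2.HoughCircles(g,cv2.HOUGH_GRADIENT,1.5,60,param1=120,param2=35,minRadius=25,maxRadius=60)
print([(315+(x+.5)/4-.5,175+(y+.5)/4-.5,r/4) for x,y,r in h[0]])
```

```text
r1 [0.4971 0.2867] [0.4965 0.2861] [0.4968 0.2864]
r2 [0.4933 0.2125] [0.4924 0.2117] [0.4929 0.2121]
r3 [0.4886 0.1373] [0.4896 0.1365] [0.4891 0.1369]
r4 [0.486  0.0613] [0.4868 0.0623] [0.4864 0.0618]
tall [ 0.5283 -0.343 ] [ 0.5359 -0.3424] [ 0.5321 -0.3427]
rusty [ 0.4676 -0.0616] [ 0.4679 -0.0619] [ 0.4677 -0.0617]
grey [ 0.462  -0.1707] [ 0.4697 -0.1697] [ 0.4658 -0.1702]
brass [ 0.466  -0.2845] [ 0.4694 -0.2839] [ 0.4677 -0.2842]
cone [ 0.5333 -0.1162] [ 0.5295 -0.1152] [ 0.5314 -0.1157]
jar [ 0.5234 -0.2262] [ 0.5236 -0.2248] [ 0.5235 -0.2255]
[(np.float32(334.3125), np.float32(215.3125), np.float32(11.9125)), (np.float32(376.3125), np.float32(219.0625), np.float32(9.4)), (np.float32(420.5625), np.float32(219.8125), np.float32(11.1625)), (np.float32(447.5625), np.float32(191.3125), np.float32(9.55))]
```

```bash
cat >> h.py <<'E'
def to(x,y,z=None):
    from cell import sense
    s=sense();R=cv2.Rodrigues(np.array(s["tcp_rot"]))[0];p=np.array(s["tcp_pos"])
    yaw=np.degrees(np.arctan2(R[1,1],R[0,1]))
    print("clk",round(s["clock"],2),"tcp",p.round(4),"yawY",yaw.round(2),"tilt",np.degrees(np.arccos(-R[2,2])).round(2),"w",round(s["gripper_width"],3),"F",round(s["grip_force"],1),np.array(s["contact_force"]).round(1))
    print("delta tool mm",(R.T@(np.array([x,y,p[2] if z is None else z])-p)*1000).round(1))
E
python3 -m handwheel '[{"az":-6.7,"grip":0.085},{"az":-6.7},{"az":-6.7},{"az":-6.7},{"az":-6.7}]' 40
python3 -m handwheel '[{"az":-6.7},{"az":-6.7},{"az":-6.7},{"az":-6.7},{"az":-6.6}]'
python3 -c "
from h import *
to(.531,-.3427,.231)"
```

```text
clk 0.1 tcp [ 0.1926 -0.515   0.2308] yawY -69.5 tilt 0.06 w 0.999 F 0.0 [0.  0.8 0.9]
delta tool mm [ 3.773e+02 -4.280e+01 -2.000e-01]invalid input
invalid input
```

```bash
python3 -m handwheel '[{"dx":0,"dy":0,"dz":0,"ax":0,"ay":0,"az":-6.7,"grip":0.085},{"dx":0,"dy":0,"dz":0,"ax":0,"ay":0,"az":-6.7,"grip":0.085},{"dx":0,"dy":0,"dz":0,"ax":0,"ay":0,"az":-6.7,"grip":0.085},{"dx":0,"dy":0,"dz":0,"ax":0,"ay":0,"az":-6.7,"grip":0.085},{"dx":0,"dy":0,"dz":0,"ax":0,"ay":0,"az":-6.7,"grip":0.085}]' 40
python3 -m handwheel '[{"dx":0,"dy":0,"dz":0,"ax":0,"ay":0,"az":-6.7,"grip":0.085},{"dx":0,"dy":0,"dz":0,"ax":0,"ay":0,"az":-6.7,"grip":0.085},{"dx":0,"dy":0,"dz":0,"ax":0,"ay":0,"az":-6.7,"grip":0.085},{"dx":0,"dy":0,"dz":0,"ax":0,"ay":0,"az":-6.7,"grip":0.085},{"dx":0,"dy":0,"dz":0,"ax":0,"ay":0,"az":-6.6,"grip":0.085}]'
python3 -c "
from h import *
to(.531,-.3427,.231)"
```

```text
clock: 0.52
tcp_pos: [0.1926, -0.515, 0.2309]
tcp_rot: [-2.794, -1.434, -0.0]
contact_force: [-0.2, -0.0, -1.0]
gripper_width: 0.996
grip_force: 0.0
clock: 0.93
tcp_pos: [0.1926, -0.515, 0.2309]
tcp_rot: [-2.265, -2.177, -0.001]
contact_force: [-0.4, -0.2, 0.9]
gripper_width: 0.995
grip_force: 0.0
clk 0.93 tcp [ 0.1926 -0.515   0.2309] yawY -2.27 tilt 0.04 w 0.995 F 0.0 [-0.4 -0.2  0.9]
delta tool mm [185.6 331.4  -0. ]
```

```bash
python3 -m handwheel '[{"dx":0.0186,"dy":0.0331,"dz":0,"ax":0,"ay":0,"az":0,"grip":0.085},{"dx":0.0186,"dy":0.0331,"dz":0,"ax":0,"ay":0,"az":0,"grip":0.085},{"dx":0.0186,"dy":0.0331,"dz":0,"ax":0,"ay":0,"az":0,"grip":0.085},{"dx":0.0186,"dy":0.0331,"dz":0,"ax":0,"ay":0,"az":0,"grip":0.085},{"dx":0.0186,"dy":0.0331,"dz":0,"ax":0,"ay":0,"az":0,"grip":0.085}]' >/dev/null
python3 -m handwheel '[{"dx":0.0186,"dy":0.0331,"dz":0,"ax":0,"ay":0,"az":0,"grip":0.085},{"dx":0.0186,"dy":0.0331,"dz":0,"ax":0,"ay":0,"az":0,"grip":0.085},{"dx":0.0186,"dy":0.0331,"dz":0,"ax":0,"ay":0,"az":0,"grip":0.085},{"dx":0.0186,"dy":0.0331,"dz":0,"ax":0,"ay":0,"az":0,"grip":0.085},{"dx":0.0186,"dy":0.0331,"dz":0,"ax":0,"ay":0,"az":0,"grip":0.085}]' >/dev/null
python3 -m handwheel '[{"dx":0,"dy":0,"dz":0,"ax":0,"ay":0,"az":0,"grip":0.085},{"dx":0,"dy":0,"dz":0,"ax":0,"ay":0,"az":0,"grip":0.085},{"dx":0,"dy":0,"dz":0,"ax":0,"ay":0,"az":0,"grip":0.085},{"dx":0,"dy":0,"dz":0,"ax":0,"ay":0,"az":0,"grip":0.085},{"dx":0,"dy":0,"dz":0,"ax":0,"ay":0,"az":0,"grip":0.085}]' >/dev/null
python3 -c "
from h import *
to(.531,-.3427,.035)
from cell import capture
for n in('side','top'): cv2.imwrite('pics/a_%s.png'%n,capture(n)['color'][:,:,::-1])
"
```

```text
clk 2.18 tcp [ 0.5309 -0.3451  0.2315] yawY -2.68 tilt 0.01 w 0.995 F 0.0 [ 0.8 -0.4  0.9]
delta tool mm [  2.4  -0.  196.5]
```

View pics/a_side.png

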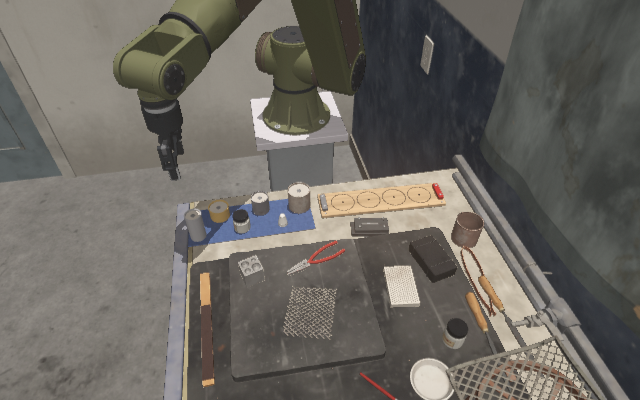

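The gripper hangs above the tall flask at about (195,225), aligned as intended. Descending and closing.

```bash
python3 -m handwheel '[{"dx":0.0024,"dy":0,"dz":0.02,"ax":0,"ay":0,"az":0,"grip":0.085},{"dx":0,"dy":0,"dz":0.02,"ax":0,"ay":0,"az":0,"grip":0.085},{"dx":0,"dy":0,"dz":0.02,"ax":0,"ay":0,"az":0,"grip":0.085},{"dx":0,"dy":0,"dz":0.02,"ax":0,"ay":0,"az":0,"grip":0.085},{"dx":0,"dy":0,"dz":0.02,"ax":0,"ay":0,"az":0,"grip":0.085}]' |grep force
python3 -m handwheel '[{"dx":0,"dy":0,"dz":0.02,"ax":0,"ay":0,"az":0,"grip":0.085},{"dx":0,"dy":0,"dz":0.02,"ax":0,"ay":0,"az":0,"grip":0.085},{"dx":0,"dy":0,"dz":0.02,"ax":0,"ay":0,"az":0,"grip":0.085},{"dx":0,"dy":0,"dz":0.02,"ax":0,"ay":0,"az":0,"grip":0.085},{"dx":0,"dy":0,"dz":0.016,"ax":0,"ay":0,"az":0,"grip":0.085}]' |grep force
python3 -m handwheel '[{"dx":0,"dy":0,"dz":0,"ax":0,"ay":0,"az":0,"grip":0.085},{"dx":0,"dy":0,"dz":0,"ax":0,"ay":0,"az":0,"grip":0.06},{"dx":0,"dy":0,"dz":0,"ax":0,"ay":0,"az":0,"grip":0.045},{"dx":0,"dy":0,"dz":0,"ax":0,"ay":0,"az":0,"grip":0.03},{"dx":0,"dy":0,"dz":0,"ax":0,"ay":0,"az":0,"grip":0.03}]' 40
python3 -m handwheel '[{"dx":0,"dy":0,"dz":0,"ax":0,"ay":0,"az":0,"grip":0.03},{"dx":0,"dy":0,"dz":0,"ax":0,"ay":0,"az":0,"grip":0.03},{"dx":0,"dy":0,"dz":0,"ax":0,"ay":0,"az":0,"grip":0.03},{"dx":0,"dy":0,"dz":0,"ax":0,"ay":0,"az":0,"grip":0.03},{"dx":0,"dy":0,"dz":0,"ax":0,"ay":0,"az":0,"grip":0.03}]' |grep force
python3 -c "
from h import *
to(.4968,.2864)"
```

```text
contact_force: [0.1, -0.8, -0.6]
grip_force: 0.0
contact_force: [0.3, -0.3, -0.0]
grip_force: 0.0
clock: 3.53
tcp_pos: [0.5322, -0.3424, 0.0368]
tcp_rot: [2.27, 2.169, 0.0]
contact_force: [-1.8, 0.4, 4.8]
gripper_width: 0.483
grip_force: 39.8
contact_force: [-1.1, 0.6, 7.0]
grip_force: 39.8
clk 3.95 tcp [ 0.5322 -0.3424  0.0367] yawY -2.6 tilt 0.11 w 0.483 F 39.8 [-1.1  0.6  7. ]
delta tool mm [626.5 -63.9  -0.8]
```

```bash
python3 -m handwheel '[{"dx":0,"dy":0,"dz":-0.02,"ax":0,"ay":0,"az":0,"grip":0.03},{"dx":0,"dy":0,"dz":-0.028,"ax":0,"ay":0,"az":0,"grip":0.03},{"dx":0,"dy":0,"dz":-0.028,"ax":0,"ay":0,"az":0,"grip":0.03},{"dx":0,"dy":0,"dz":-0.028,"ax":0,"ay":0,"az":0,"grip":0.03},{"dx":0,"dy":0,"dz":-0.026,"ax":0,"ay":0,"az":0,"grip":0.03}]' |grep force
python3 -m handwheel '[{"dx":0.02,"dy":-0.0032,"dz":0,"ax":0,"ay":0,"az":0,"grip":0.03},{"dx":0.033,"dy":-0.0032,"dz":0,"ax":0,"ay":0,"az":0,"grip":0.03},{"dx":0.034,"dy":-0.0032,"dz":0,"ax":0,"ay":0,"az":0,"grip":0.03},{"dx":0.034,"dy":-0.0032,"dz":0,"ax":0,"ay":0,"az":0,"grip":0.03},{"dx":0.034,"dy":-0.0032,"dz":0,"ax":0,"ay":0,"az":0,"grip":0.03}]' |grep force
python3 -m handwheel '[{"dx":0.032,"dy":-0.0032,"dz":0,"ax":0,"ay":0,"az":0,"grip":0.03},{"dx":0.032,"dy":-0.0032,"dz":0,"ax":0,"ay":0,"az":0,"grip":0.03},{"dx":0.032,"dy":-0.0032,"dz":0,"ax":0,"ay":0,"az":0,"grip":0.03},{"dx":0.032,"dy":-0.0032,"dz":0,"ax":0,"ay":0,"az":0,"grip":0.03},{"dx":0.032,"dy":-0.0032,"dz":0,"ax":0,"ay":0,"az":0,"grip":0.03}]' |grep force
python3 -m handwheel '[{"dx":0.032,"dy":-0.0032,"dz":0,"ax":0,"ay":0,"az":0,"grip":0.03},{"dx":0.032,"dy":-0.0032,"dz":0,"ax":0,"ay":0,"az":0,"grip":0.03},{"dx":0.032,"dy":-0.0032,"dz":0,"ax":0,"ay":0,"az":0,"grip":0.03},{"dx":0.032,"dy":-0.0032,"dz":0,"ax":0,"ay":0,"az":0,"grip":0.03},{"dx":0.032,"dy":-0.0032,"dz":0,"ax":0,"ay":0,"az":0,"grip":0.03}]' |grep force
python3 -m handwheel '[{"dx":0.032,"dy":-0.0032,"dz":0,"ax":0,"ay":0,"az":0,"grip":0.03},{"dx":0.032,"dy":-0.0032,"dz":0,"ax":0,"ay":0,"az":0,"grip":0.03},{"dx":0.032,"dy":-0.0032,"dz":0,"ax":0,"ay":0,"az":0,"grip":0.03},{"dx":0.032,"dy":-0.0032,"dz":0,"ax":0,"ay":0,"az":0,"grip":0.03},{"dx":0.02,"dy":-0.0032,"dz":0,"ax":0,"ay":0,"az":0,"grip":0.03}]' |grep force
python3 -m handwheel '[{"dx":0,"dy":0,"dz":0,"ax":0,"ay":0,"az":0,"grip":0.03},{"dx":0,"dy":0,"dz":0,"ax":0,"ay":0,"az":0,"grip":0.03},{"dx":0,"dy":0,"dz":0,"ax":0,"ay":0,"az":0,"grip":0.03},{"dx":0,"dy":0,"dz":0,"ax":0,"ay":0,"az":0,"grip":0.03},{"dx":0,"dy":0,"dz":0,"ax":0,"ay":0,"az":0,"grip":0.03}]'  |grep force
python3 -c "
from h import *
to(.4968,.2864,.0475)
from cell import capture
for n in('side','top'): cv2.imwrite('pics/b_%s.png'%n,capture(n)['color'][:,:,::-1])
"
```

```text
contact_force: [0.4, 0.2, -1.8]
grip_force: 41.1
contact_force: [0.6, -0.1, -3.1]
grip_force: 41.3
contact_force: [1.5, -0.0, -2.6]
grip_force: 41.3
contact_force: [-0.2, -1.0, -2.2]
grip_force: 41.3
contact_force: [1.2, 0.6, -2.2]
grip_force: 41.3
contact_force: [0.4, -0.8, -2.4]
grip_force: 41.3
clk 6.45 tcp [0.4964 0.2825 0.1655] yawY -2.66 tilt 0.01 w 0.484 F 41.3 [ 0.4 -0.8 -2.4]
delta tool mm [  3.9   0.2 118. ]
```

View pics/b_side.png

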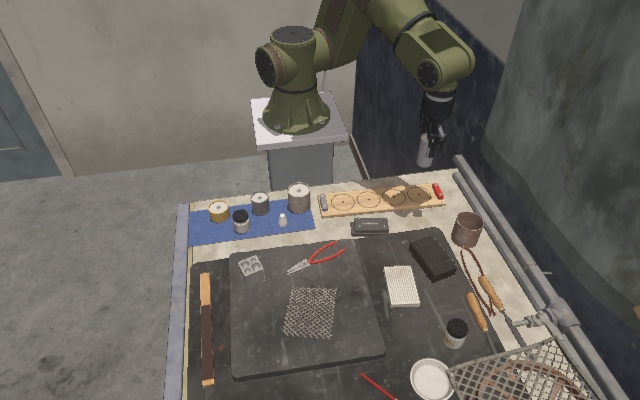

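The flask is held upright over the red end, at about (425,150). Lowering, releasing and lifting.

```bash
python3 -m handwheel '[{"dx":0.0039,"dy":0,"dz":0.02,"ax":0,"ay":0,"az":0,"grip":0.03},{"dx":0,"dy":0,"dz":0.025,"ax":0,"ay":0,"az":0,"grip":0.03},{"dx":0,"dy":0,"dz":0.025,"ax":0,"ay":0,"az":0,"grip":0.03},{"dx":0,"dy":0,"dz":0.02,"ax":0,"ay":0,"az":0,"grip":0.03},{"dx":0,"dy":0,"dz":0.012,"ax":0,"ay":0,"az":0,"grip":0.03}]' |grep force
python3 -m handwheel '[{"dx":0,"dy":0,"dz":0.006,"ax":0,"ay":0,"az":0,"grip":0.03},{"dx":0,"dy":0,"dz":0.005,"ax":0,"ay":0,"az":0,"grip":0.03},{"dx":0,"dy":0,"dz":0.004,"ax":0,"ay":0,"az":0,"grip":0.03},{"dx":0,"dy":0,"dz":0.001,"ax":0,"ay":0,"az":0,"grip":0.03},{"dx":0,"dy":0,"dz":0,"ax":0,"ay":0,"az":0,"grip":0.03}]' |egrep 'force|tcp_pos'
python3 -m handwheel '[{"dx":0,"dy":0,"dz":0,"ax":0,"ay":0,"az":0,"grip":0.046},{"dx":0,"dy":0,"dz":0,"ax":0,"ay":0,"az":0,"grip":0.055},{"dx":0,"dy":0,"dz":0,"ax":0,"ay":0,"az":0,"grip":0.07},{"dx":0,"dy":0,"dz":0,"ax":0,"ay":0,"az":0,"grip":0.085},{"dx":0,"dy":0,"dz":0,"ax":0,"ay":0,"az":0,"grip":0.085}]' |egrep 'force|tcp_pos|width'
python3 -m handwheel '[{"dx":0,"dy":0,"dz":0,"ax":0,"ay":0,"az":0,"grip":0.085},{"dx":0,"dy":0,"dz":-0.015,"ax":0,"ay":0,"az":0,"grip":0.085},{"dx":0,"dy":0,"dz":-0.03,"ax":0,"ay":0,"az":0,"grip":0.085},{"dx":0,"dy":0,"dz":-0.035,"ax":0,"ay":0,"az":0,"grip":0.085},{"dx":0,"dy":0,"dz":-0.035,"ax":0,"ay":0,"az":0,"grip":0.085}]' |egrep 'force|tcp_pos|width'
python3 -c "
from h import *
to(.4677,-.0617)"
```

```text
contact_force: [0.5, -0.1, -2.8]
grip_force: 41.3
tcp_pos: [0.4966, 0.2873, 0.0478]
contact_force: [-0.1, -0.5, -3.1]
grip_force: 41.3
tcp_pos: [0.4964, 0.2873, 0.0476]
contact_force: [-0.1, -0.0, -0.5]
gripper_width: 0.998
grip_force: 0.0
tcp_pos: [0.496, 0.287, 0.1634]
contact_force: [1.7, 0.2, 0.8]
gripper_width: 0.995
grip_force: 0.0
clk 8.22 tcp [0.496  0.287  0.1634] yawY -2.6 tilt 0.06 w 0.995 F 0.0 [1.7 0.2 0.8]
delta tool mm [-3.496e+02 -1.240e+01  2.000e-01]
```

```bash
python3 -m handwheel '[{"dx":-0.03,"dy":-0.0012,"dz":0,"ax":0,"ay":0,"az":0,"grip":0.085},{"dx":-0.038,"dy":-0.0012,"dz":0,"ax":0,"ay":0,"az":0,"grip":0.085},{"dx":-0.038,"dy":-0.0012,"dz":0,"ax":0,"ay":0,"az":0,"grip":0.085},{"dx":-0.038,"dy":-0.0012,"dz":0,"ax":0,"ay":0,"az":0,"grip":0.085},{"dx":-0.038,"dy":-0.0012,"dz":0,"ax":0,"ay":0,"az":0,"grip":0.085}]' |grep force
python3 -m handwheel '[{"dx":-0.038,"dy":-0.0012,"dz":0,"ax":0,"ay":0,"az":0,"grip":0.085},{"dx":-0.038,"dy":-0.0012,"dz":0,"ax":0,"ay":0,"az":0,"grip":0.085},{"dx":-0.038,"dy":-0.0012,"dz":0,"ax":0,"ay":0,"az":0,"grip":0.085},{"dx":-0.036,"dy":-0.0012,"dz":0,"ax":0,"ay":0,"az":0,"grip":0.085},{"dx":-0.018,"dy":-0.0012,"dz":0,"ax":0,"ay":0,"az":0,"grip":0.085}]' |grep force
python3 -m handwheel '[{"dx":0,"dy":0,"dz":0,"ax":0,"ay":0,"az":0,"grip":0.085},{"dx":0,"dy":0,"dz":0,"ax":0,"ay":0,"az":0,"grip":0.085},{"dx":0,"dy":0,"dz":0,"ax":0,"ay":0,"az":0,"grip":0.085},{"dx":0,"dy":0,"dz":0,"ax":0,"ay":0,"az":0,"grip":0.085},{"dx":0,"dy":0,"dz":0,"ax":0,"ay":0,"az":0,"grip":0.085}]' |grep force
python3 -c "
from h import *
to(.4677,-.0617,.021)
from cell import capture
c=capture('side')['color'][90:290,160:480,::-1]
cv2.imwrite('pics/c_side.png',cv2.resize(c,None,fx=2.5,fy=2.5))
"
```

```text
contact_force: [1.7, -0.6, -0.2]
grip_force: 0.0
contact_force: [0.4, 0.8, 0.1]
grip_force: 0.0
contact_force: [-0.8, 0.3, 0.1]
grip_force: 0.0
clk 9.47 tcp [ 0.4686 -0.061   0.1623] yawY -2.52 tilt 0.0 w 0.994 F 0.0 [-0.8  0.3  0.1]
delta tool mm [ -0.7  -0.8 141.3]
```

View pics/c_side.png

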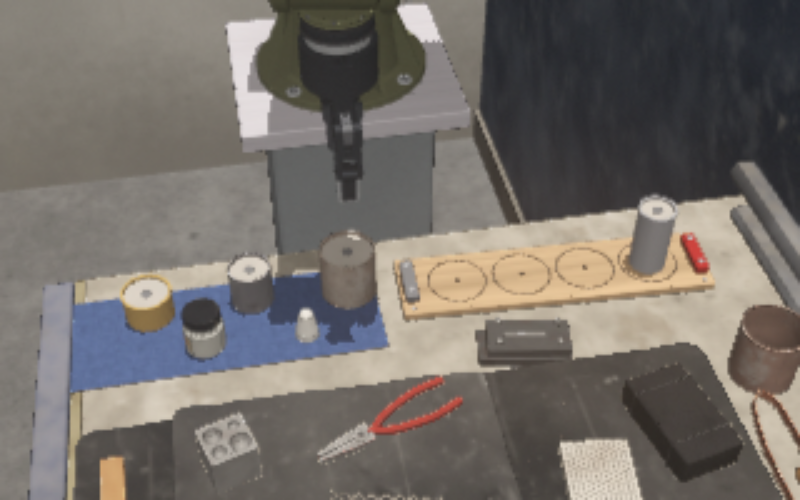

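The tall flask stands centred on the ring next to the red stop, and the gripper hangs above the rusty flask at about (347,270). Descending 141 mm and gripping.

```bash
python3 -m handwheel '[{"dx":-0.001,"dy":-0.001,"dz":0.02,"ax":0,"ay":0,"az":0,"grip":0.085},{"dx":0,"dy":0,"dz":0.02,"ax":0,"ay":0,"az":0,"grip":0.085},{"dx":0,"dy":0,"dz":0.015,"ax":0,"ay":0,"az":0,"grip":0.085},{"dx":0,"dy":0,"dz":0.015,"ax":0,"ay":0,"az":0,"grip":0.085},{"dx":0,"dy":0,"dz":0.015,"ax":0,"ay":0,"az":0,"grip":0.085}]' |grep force
python3 -m handwheel '[{"dx":0,"dy":0,"dz":0.012,"ax":0,"ay":0,"az":0,"grip":0.085},{"dx":0,"dy":0,"dz":0.012,"ax":0,"ay":0,"az":0,"grip":0.085},{"dx":0,"dy":0,"dz":0.012,"ax":0,"ay":0,"az":0,"grip":0.085},{"dx":0,"dy":0,"dz":0.010,"ax":0,"ay":0,"az":0,"grip":0.085},{"dx":0,"dy":0,"dz":0.010,"ax":0,"ay":0,"az":0,"grip":0.085}]' |grep force
python3 -m handwheel '[{"dx":0,"dy":0,"dz":0,"ax":0,"ay":0,"az":0,"grip":0.085},{"dx":0,"dy":0,"dz":0,"ax":0,"ay":0,"az":0,"grip":0.07},{"dx":0,"dy":0,"dz":0,"ax":0,"ay":0,"az":0,"grip":0.06},{"dx":0,"dy":0,"dz":0,"ax":0,"ay":0,"az":0,"grip":0.05},{"dx":0,"dy":0,"dz":0,"ax":0,"ay":0,"az":0,"grip":0.05}]' 40|grep force
python3 -m handwheel '[{"dx":0,"dy":0,"dz":0,"ax":0,"ay":0,"az":0,"grip":0.05},{"dx":0,"dy":0,"dz":0,"ax":0,"ay":0,"az":0,"grip":0.05},{"dx":0,"dy":0,"dz":0,"ax":0,"ay":0,"az":0,"grip":0.05},{"dx":0,"dy":0,"dz":0,"ax":0,"ay":0,"az":0,"grip":0.05},{"dx":0,"dy":0,"dz":0,"ax":0,"ay":0,"az":0,"grip":0.05}]' |grep force
python3 -c "
from h import *
to(.4929,.2121)"
```

```text
contact_force: [0.3, -0.4, -0.4]
grip_force: 0.0
contact_force: [-0.1, 0.6, -0.2]
grip_force: 0.0
contact_force: [-1.3, 2.1, 4.4]
grip_force: 43.8
contact_force: [-0.2, 0.1, 6.8]
grip_force: 43.9
clk 11.18 tcp [ 0.4679 -0.0629  0.022 ] yawY -2.6 tilt 0.08 w 0.71 F 43.9 [-0.2  0.1  6.8]
delta tool mm [275.9  12.5  -0. ]
```

```bash
python3 -m handwheel '[{"dx":0,"dy":0,"dz":-0.015,"ax":0,"ay":0,"az":0,"grip":0.05},{"dx":0,"dy":0,"dz":-0.024,"ax":0,"ay":0,"az":0,"grip":0.05},{"dx":0,"dy":0,"dz":-0.025,"ax":0,"ay":0,"az":0,"grip":0.05},{"dx":0,"dy":0,"dz":-0.025,"ax":0,"ay":0,"az":0,"grip":0.05},{"dx":0,"dy":0,"dz":-0.021,"ax":0,"ay":0,"az":0,"grip":0.05}]' |grep force
python3 -m handwheel '[{"dx":0.02,"dy":0.0012,"dz":0,"ax":0,"ay":0,"az":0,"grip":0.05},{"dx":0.03,"dy":0.0013,"dz":0,"ax":0,"ay":0,"az":0,"grip":0.05},{"dx":0.03,"dy":0.0012,"dz":0,"ax":0,"ay":0,"az":0,"grip":0.05},{"dx":0.03,"dy":0.0013,"dz":0,"ax":0,"ay":0,"az":0,"grip":0.05},{"dx":0.03,"dy":0.0012,"dz":0,"ax":0,"ay":0,"az":0,"grip":0.05}]' |grep force
python3 -m handwheel '[{"dx":0.03,"dy":0.0013,"dz":0,"ax":0,"ay":0,"az":0,"grip":0.05},{"dx":0.03,"dy":0.0013,"dz":0,"ax":0,"ay":0,"az":0,"grip":0.05},{"dx":0.03,"dy":0.0012,"dz":0,"ax":0,"ay":0,"az":0,"grip":0.05},{"dx":0.03,"dy":0.0013,"dz":0,"ax":0,"ay":0,"az":0,"grip":0.05},{"dx":0.016,"dy":0.0012,"dz":0,"ax":0,"ay":0,"az":0,"grip":0.05}]' |grep force
python3 -m handwheel '[{"dx":0,"dy":0,"dz":0,"ax":0,"ay":0,"az":0,"grip":0.05},{"dx":0,"dy":0,"dz":0,"ax":0,"ay":0,"az":0,"grip":0.05},{"dx":0,"dy":0,"dz":0,"ax":0,"ay":0,"az":0,"grip":0.05},{"dx":0,"dy":0,"dz":0,"ax":0,"ay":0,"az":0,"grip":0.05},{"dx":0,"dy":0,"dz":0,"ax":0,"ay":0,"az":0,"grip":0.05}]' |grep force
python3 -c "
from h import *
to(.4929,.2121,.032)"
```

```text
contact_force: [-0.2, -0.5, -4.0]
grip_force: 44.7
contact_force: [1.1, -0.5, -2.4]
grip_force: 44.8
contact_force: [0.2, 0.7, -2.9]
grip_force: 44.8
contact_force: [1.5, -0.1, -2.9]
grip_force: 44.8
clk 12.85 tcp [0.4925 0.2115 0.1313] yawY -2.66 tilt 0.01 w 0.708 F 44.8 [ 1.5 -0.1 -2.9]
delta tool mm [ 0.6  0.4 99.3]
```

```bash
python3 -m handwheel '[{"dx":0.0006,"dy":0,"dz":0.02,"ax":0,"ay":0,"az":0,"grip":0.05},{"dx":0,"dy":0,"dz":0.02,"ax":0,"ay":0,"az":0,"grip":0.05},{"dx":0,"dy":0,"dz":0.02,"ax":0,"ay":0,"az":0,"grip":0.05},{"dx":0,"dy":0,"dz":0.015,"ax":0,"ay":0,"az":0,"grip":0.05},{"dx":0,"dy":0,"dz":0.01,"ax":0,"ay":0,"az":0,"grip":0.05}]' |grep force
python3 -m handwheel '[{"dx":0,"dy":0,"dz":0.006,"ax":0,"ay":0,"az":0,"grip":0.05},{"dx":0,"dy":0,"dz":0.004,"ax":0,"ay":0,"az":0,"grip":0.05},{"dx":0,"dy":0,"dz":0.003,"ax":0,"ay":0,"az":0,"grip":0.05},{"dx":0,"dy":0,"dz":0.001,"ax":0,"ay":0,"az":0,"grip":0.05},{"dx":0,"dy":0,"dz":0,"ax":0,"ay":0,"az":0,"grip":0.05}]' |egrep 'force|tcp_pos'
python3 -m handwheel '[{"dx":0,"dy":0,"dz":0,"ax":0,"ay":0,"az":0,"grip":0.066},{"dx":0,"dy":0,"dz":0,"ax":0,"ay":0,"az":0,"grip":0.075},{"dx":0,"dy":0,"dz":0,"ax":0,"ay":0,"az":0,"grip":0.085},{"dx":0,"dy":0,"dz":0,"ax":0,"ay":0,"az":0,"grip":0.085},{"dx":0,"dy":0,"dz":0,"ax":0,"ay":0,"az":0,"grip":0.085}]' |egrep 'force|tcp_pos|width'
python3 -m handwheel '[{"dx":0,"dy":0,"dz":0,"ax":0,"ay":0,"az":0,"grip":0.085},{"dx":0,"dy":0,"dz":-0.015,"ax":0,"ay":0,"az":0,"grip":0.085},{"dx":0,"dy":0,"dz":-0.03,"ax":0,"ay":0,"az":0,"grip":0.085},{"dx":0,"dy":0,"dz":-0.035,"ax":0,"ay":0,"az":0,"grip":0.085},{"dx":0,"dy":0,"dz":-0.035,"ax":0,"ay":0,"az":0,"grip":0.085}]' |egrep 'force|tcp_pos|width'
python3 -c "
from h import *
to(.464,-.1702)"
```

```text
contact_force: [-0.5, -0.9, -2.4]
grip_force: 44.8
tcp_pos: [0.4927, 0.2129, 0.0327]
contact_force: [0.2, 0.4, -3.4]
grip_force: 44.8
tcp_pos: [0.4926, 0.2129, 0.0325]
contact_force: [-0.2, -0.1, 0.2]
gripper_width: 0.997
grip_force: 0.0
tcp_pos: [0.492, 0.2127, 0.1484]
contact_force: [-0.6, 0.0, -0.1]
gripper_width: 0.997
grip_force: 0.0
clk 14.52 tcp [0.492  0.2127 0.1484] yawY -2.6 tilt 0.07 w 0.997 F 0.0 [-0.6  0.  -0.1]
delta tool mm [-3.838e+02 -1.060e+01  2.000e-01]
```

```bash
python3 -m handwheel '[{"dx":-0.03,"dy":-0.001,"dz":0,"ax":0,"ay":0,"az":0,"grip":0.085},{"dx":-0.0395,"dy":-0.001,"dz":0,"ax":0,"ay":0,"az":0,"grip":0.085},{"dx":-0.0395,"dy":-0.001,"dz":0,"ax":0,"ay":0,"az":0,"grip":0.085},{"dx":-0.0395,"dy":-0.001,"dz":0,"ax":0,"ay":0,"az":0,"grip":0.085},{"dx":-0.0395,"dy":-0.001,"dz":0,"ax":0,"ay":0,"az":0,"grip":0.085}]' |grep force
python3 -m handwheel '[{"dx":-0.0395,"dy":-0.001,"dz":0,"ax":0,"ay":0,"az":0,"grip":0.085},{"dx":-0.0395,"dy":-0.001,"dz":0,"ax":0,"ay":0,"az":0,"grip":0.085},{"dx":-0.0395,"dy":-0.001,"dz":0,"ax":0,"ay":0,"az":0,"grip":0.085},{"dx":-0.0395,"dy":-0.001,"dz":0,"ax":0,"ay":0,"az":0,"grip":0.085},{"dx":-0.036,"dy":-0.001,"dz":0,"ax":0,"ay":0,"az":0,"grip":0.085}]' |grep force
python3 -m handwheel '[{"dx":0,"dy":0,"dz":0,"ax":0,"ay":0,"az":0,"grip":0.085},{"dx":0,"dy":0,"dz":0,"ax":0,"ay":0,"az":0,"grip":0.085},{"dx":0,"dy":0,"dz":0,"ax":0,"ay":0,"az":0,"grip":0.085},{"dx":0,"dy":0,"dz":0,"ax":0,"ay":0,"az":0,"grip":0.085},{"dx":0,"dy":0,"dz":0,"ax":0,"ay":0,"az":0,"grip":0.085}]' |grep force
python3 -c "
from h import *
to(.465,-.1702,.012)
from cell import capture
c=capture('side')['color'][90:290,160:480,::-1]
cv2.imwrite('pics/d_side.png',cv2.resize(c,None,fx=2.5,fy=2.5))
"
```

```text
contact_force: [0.2, -1.1, 0.4]
grip_force: 0.0
contact_force: [0.7, 0.7, 0.2]
grip_force: 0.0
contact_force: [-0.2, 0.8, -0.4]
grip_force: 0.0
clk 15.77 tcp [ 0.4653 -0.1672  0.1473] yawY -2.51 tilt 0.0 w 0.998 F 0.0 [-0.2  0.8 -0.4]
delta tool mm [ -3.   -0.2 135.3]
```

View pics/d_side.png

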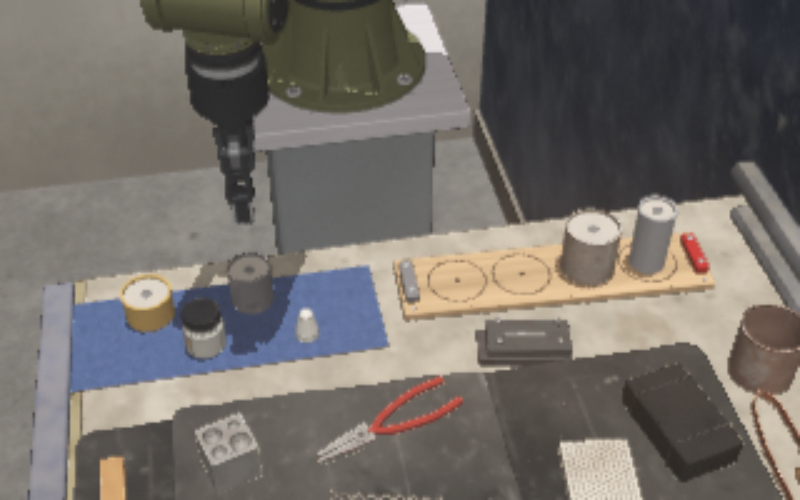

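The rusty flask stands on ring 2, and the gripper is above the grey flask at about (250,283). The jar and cone haven't moved.

```bash
python3 -m handwheel '[{"dx":-0.003,"dy":0,"dz":0.02,"ax":0,"ay":0,"az":0,"grip":0.085},{"dx":0,"dy":0,"dz":0.02,"ax":0,"ay":0,"az":0,"grip":0.085},{"dx":0,"dy":0,"dz":0.015,"ax":0,"ay":0,"az":0,"grip":0.085},{"dx":0,"dy":0,"dz":0.015,"ax":0,"ay":0,"az":0,"grip":0.085},{"dx":0,"dy":0,"dz":0.015,"ax":0,"ay":0,"az":0,"grip":0.085}]' |grep force
python3 -m handwheel '[{"dx":0,"dy":0,"dz":0.012,"ax":0,"ay":0,"az":0,"grip":0.085},{"dx":0,"dy":0,"dz":0.012,"ax":0,"ay":0,"az":0,"grip":0.085},{"dx":0,"dy":0,"dz":0.012,"ax":0,"ay":0,"az":0,"grip":0.085},{"dx":0,"dy":0,"dz":0.008,"ax":0,"ay":0,"az":0,"grip":0.085},{"dx":0,"dy":0,"dz":0.006,"ax":0,"ay":0,"az":0,"grip":0.085}]' |grep force
python3 -m handwheel '[{"dx":0,"dy":0,"dz":0,"ax":0,"ay":0,"az":0,"grip":0.085},{"dx":0,"dy":0,"dz":0,"ax":0,"ay":0,"az":0,"grip":0.06},{"dx":0,"dy":0,"dz":0,"ax":0,"ay":0,"az":0,"grip":0.05},{"dx":0,"dy":0,"dz":0,"ax":0,"ay":0,"az":0,"grip":0.035},{"dx":0,"dy":0,"dz":0,"ax":0,"ay":0,"az":0,"grip":0.035}]' 40|grep force
python3 -m handwheel '[{"dx":0,"dy":0,"dz":0,"ax":0,"ay":0,"az":0,"grip":0.035},{"dx":0,"dy":0,"dz":0,"ax":0,"ay":0,"az":0,"grip":0.035},{"dx":0,"dy":0,"dz":0,"ax":0,"ay":0,"az":0,"grip":0.035},{"dx":0,"dy":0,"dz":0,"ax":0,"ay":0,"az":0,"grip":0.035},{"dx":0,"dy":0,"dz":0,"ax":0,"ay":0,"az":0,"grip":0.035}]' |grep force
python3 -c "
from h import *
to(.4891,.1369)"
```

```text
contact_force: [0.5, 0.1, -0.6]
grip_force: 0.0
contact_force: [0.3, -0.4, -1.1]
grip_force: 0.0
contact_force: [-0.3, 0.4, 3.9]
grip_force: 40.9
contact_force: [-1.0, 1.2, 5.9]
grip_force: 40.8
clk 17.48 tcp [ 0.4653 -0.1714  0.013 ] yawY -2.6 tilt 0.06 w 0.554 F 40.8 [-1.   1.2  5.9]
delta tool mm [ 3.091e+02  9.800e+00 -1.000e-01]
```

```bash
python3 -m handwheel '[{"dx":0,"dy":0,"dz":-0.015,"ax":0,"ay":0,"az":0,"grip":0.035},{"dx":0,"dy":0,"dz":-0.024,"ax":0,"ay":0,"az":0,"grip":0.035},{"dx":0,"dy":0,"dz":-0.025,"ax":0,"ay":0,"az":0,"grip":0.035},{"dx":0,"dy":0,"dz":-0.025,"ax":0,"ay":0,"az":0,"grip":0.035},{"dx":0,"dy":0,"dz":-0.021,"ax":0,"ay":0,"az":0,"grip":0.035}]' |grep force
python3 -m handwheel '[{"dx":0.025,"dy":0.001,"dz":0,"ax":0,"ay":0,"az":0,"grip":0.035},{"dx":0.0325,"dy":0.001,"dz":0,"ax":0,"ay":0,"az":0,"grip":0.035},{"dx":0.0325,"dy":0.001,"dz":0,"ax":0,"ay":0,"az":0,"grip":0.035},{"dx":0.0325,"dy":0.001,"dz":0,"ax":0,"ay":0,"az":0,"grip":0.035},{"dx":0.0325,"dy":0.001,"dz":0,"ax":0,"ay":0,"az":0,"grip":0.035}]' |grep force
python3 -m handwheel '[{"dx":0.0325,"dy":0.001,"dz":0,"ax":0,"ay":0,"az":0,"grip":0.035},{"dx":0.0325,"dy":0.001,"dz":0,"ax":0,"ay":0,"az":0,"grip":0.035},{"dx":0.0325,"dy":0.001,"dz":0,"ax":0,"ay":0,"az":0,"grip":0.035},{"dx":0.0325,"dy":0.001,"dz":0,"ax":0,"ay":0,"az":0,"grip":0.035},{"dx":0.024,"dy":0.001,"dz":0,"ax":0,"ay":0,"az":0,"grip":0.035}]' |grep force
python3 -m handwheel '[{"dx":0,"dy":0,"dz":0,"ax":0,"ay":0,"az":0,"grip":0.035},{"dx":0,"dy":0,"dz":0,"ax":0,"ay":0,"az":0,"grip":0.035},{"dx":0,"dy":0,"dz":0,"ax":0,"ay":0,"az":0,"grip":0.035},{"dx":0,"dy":0,"dz":0,"ax":0,"ay":0,"az":0,"grip":0.035},{"dx":0,"dy":0,"dz":0,"ax":0,"ay":0,"az":0,"grip":0.035}]' |grep force
python3 -c "
from h import *
to(.4891,.1369,.023)"
```

```text
contact_force: [0.1, 0.3, -2.4]
grip_force: 41.8
contact_force: [0.6, 1.1, -1.3]
grip_force: 41.8
contact_force: [0.3, -0.5, -2.7]
grip_force: 41.8
contact_force: [-0.8, -0.3, -1.5]
grip_force: 41.8
clk 19.15 tcp [0.489  0.1361 0.1224] yawY -2.67 tilt 0.01 w 0.553 F 41.8 [-0.8 -0.3 -1.5]
delta tool mm [ 0.8  0.  99.4]
```

```bash
python3 -m handwheel '[{"dx":0.0006,"dy":0,"dz":0.02,"ax":0,"ay":0,"az":0,"grip":0.035},{"dx":0,"dy":0,"dz":0.02,"ax":0,"ay":0,"az":0,"grip":0.035},{"dx":0,"dy":0,"dz":0.02,"ax":0,"ay":0,"az":0,"grip":0.035},{"dx":0,"dy":0,"dz":0.015,"ax":0,"ay":0,"az":0,"grip":0.035},{"dx":0,"dy":0,"dz":0.01,"ax":0,"ay":0,"az":0,"grip":0.035}]' |grep force
python3 -m handwheel '[{"dx":0,"dy":0,"dz":0.006,"ax":0,"ay":0,"az":0,"grip":0.035},{"dx":0,"dy":0,"dz":0.004,"ax":0,"ay":0,"az":0,"grip":0.035},{"dx":0,"dy":0,"dz":0.003,"ax":0,"ay":0,"az":0,"grip":0.035},{"dx":0,"dy":0,"dz":0.001,"ax":0,"ay":0,"az":0,"grip":0.035},{"dx":0,"dy":0,"dz":0,"ax":0,"ay":0,"az":0,"grip":0.035}]' |egrep 'force|tcp_pos'
python3 -m handwheel '[{"dx":0,"dy":0,"dz":0,"ax":0,"ay":0,"az":0,"grip":0.052},{"dx":0,"dy":0,"dz":0,"ax":0,"ay":0,"az":0,"grip":0.062},{"dx":0,"dy":0,"dz":0,"ax":0,"ay":0,"az":0,"grip":0.075},{"dx":0,"dy":0,"dz":0,"ax":0,"ay":0,"az":0,"grip":0.085},{"dx":0,"dy":0,"dz":0,"ax":0,"ay":0,"az":0,"grip":0.085}]' |egrep 'force|tcp_pos|width'
python3 -m handwheel '[{"dx":0,"dy":0,"dz":0,"ax":0,"ay":0,"az":0,"grip":0.085},{"dx":0,"dy":0,"dz":-0.015,"ax":0,"ay":0,"az":0,"grip":0.085},{"dx":0,"dy":0,"dz":-0.03,"ax":0,"ay":0,"az":0,"grip":0.085},{"dx":0,"dy":0,"dz":-0.035,"ax":0,"ay":0,"az":0,"grip":0.085},{"dx":0,"dy":0,"dz":-0.035,"ax":0,"ay":0,"az":0,"grip":0.085}]' |egrep 'force|tcp_pos|width'
python3 -c "
from h import *
to(.467,-.2842)"
```

```text
contact_force: [0.2, 0.2, -2.8]
grip_force: 41.8
tcp_pos: [0.4893, 0.1376, 0.0236]
contact_force: [1.2, 0.9, -1.1]
grip_force: 41.8
tcp_pos: [0.4891, 0.1376, 0.0235]
contact_force: [0.4, 0.4, 0.1]
gripper_width: 1.001
grip_force: 0.0
tcp_pos: [0.4886, 0.1375, 0.1394]
contact_force: [0.2, 0.3, 1.1]
gripper_width: 0.998
grip_force: 0.0
clk 20.82 tcp [0.4886 0.1375 0.1394] yawY -2.6 tilt 0.07 w 0.998 F 0.0 [0.2 0.3 1.1]
delta tool mm [-4.222e+02 -2.400e+00  1.000e-01]
```

```bash
python3 -m handwheel '[{"dx":-0.03,"dy":0,"dz":0,"ax":0,"ay":0,"az":0,"grip":0.085},{"dx":-0.038,"dy":0,"dz":0,"ax":0,"ay":0,"az":0,"grip":0.085},{"dx":-0.038,"dy":0,"dz":0,"ax":0,"ay":0,"az":0,"grip":0.085},{"dx":-0.038,"dy":0,"dz":0,"ax":0,"ay":0,"az":0,"grip":0.085},{"dx":-0.038,"dy":0,"dz":0,"ax":0,"ay":0,"az":0,"grip":0.085}]' |grep force
python3 -m handwheel '[{"dx":-0.038,"dy":0,"dz":0,"ax":0,"ay":0,"az":0,"grip":0.085},{"dx":-0.038,"dy":0,"dz":0,"ax":0,"ay":0,"az":0,"grip":0.085},{"dx":-0.038,"dy":0,"dz":0,"ax":0,"ay":0,"az":0,"grip":0.085},{"dx":-0.038,"dy":0,"dz":0,"ax":0,"ay":0,"az":0,"grip":0.085},{"dx":-0.038,"dy":-0.001,"dz":0,"ax":0,"ay":0,"az":0,"grip":0.085}]' |grep force
python3 -m handwheel '[{"dx":-0.033,"dy":-0.001,"dz":0,"ax":0,"ay":0,"az":0,"grip":0.085},{"dx":-0.018,"dy":0,"dz":0,"ax":0,"ay":0,"az":0,"grip":0.085},{"dx":0,"dy":0,"dz":0,"ax":0,"ay":0,"az":0,"grip":0.085},{"dx":0,"dy":0,"dz":0,"ax":0,"ay":0,"az":0,"grip":0.085},{"dx":0,"dy":0,"dz":0,"ax":0,"ay":0,"az":0,"grip":0.085}]' |grep force
python3 -c "
from h import *
to(.467,-.2842,.006)
from cell import capture
c=capture('side')['color'][90:290,160:480,::-1]
cv2.imwrite('pics/e_side.png',cv2.resize(c,None,fx=2.5,fy=2.5))
"
```

```text
contact_force: [0.5, 0.2, 0.5]
grip_force: 0.0
contact_force: [0.7, 0.4, -0.1]
grip_force: 0.0
contact_force: [-0.3, -0.0, -0.7]
grip_force: 0.0
clk 22.07 tcp [ 0.4678 -0.2843  0.1382] yawY -2.59 tilt 0.03 w 0.999 F 0.0 [-0.3 -0.  -0.7]
delta tool mm [  0.   -0.8 132.2]
```

View pics/e_side.png

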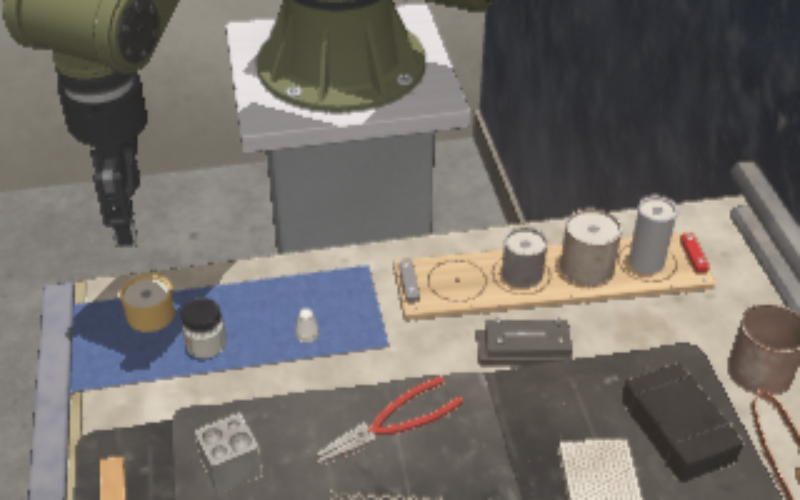

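Three flasks are placed on their rings, and the gripper is above the brass one at about (147,300).

```bash
python3 -m handwheel '[{"dx":0,"dy":0,"dz":0.02,"ax":0,"ay":0,"az":0,"grip":0.085},{"dx":0,"dy":0,"dz":0.02,"ax":0,"ay":0,"az":0,"grip":0.085},{"dx":0,"dy":0,"dz":0.015,"ax":0,"ay":0,"az":0,"grip":0.085},{"dx":0,"dy":0,"dz":0.015,"ax":0,"ay":0,"az":0,"grip":0.085},{"dx":0,"dy":0,"dz":0.015,"ax":0,"ay":0,"az":0,"grip":0.085}]' |grep force
python3 -m handwheel '[{"dx":0,"dy":0,"dz":0.012,"ax":0,"ay":0,"az":0,"grip":0.085},{"dx":0,"dy":0,"dz":0.012,"ax":0,"ay":0,"az":0,"grip":0.085},{"dx":0,"dy":0,"dz":0.012,"ax":0,"ay":0,"az":0,"grip":0.085},{"dx":0,"dy":0,"dz":0.008,"ax":0,"ay":0,"az":0,"grip":0.085},{"dx":0,"dy":0,"dz":0.005,"ax":0,"ay":0,"az":0,"grip":0.085}]' |grep force
python3 -m handwheel '[{"dx":0,"dy":0,"dz":0,"ax":0,"ay":0,"az":0,"grip":0.085},{"dx":0,"dy":0,"dz":0,"ax":0,"ay":0,"az":0,"grip":0.065},{"dx":0,"dy":0,"dz":0,"ax":0,"ay":0,"az":0,"grip":0.055},{"dx":0,"dy":0,"dz":0,"ax":0,"ay":0,"az":0,"grip":0.042},{"dx":0,"dy":0,"dz":0,"ax":0,"ay":0,"az":0,"grip":0.042}]' 40|grep force
python3 -m handwheel '[{"dx":0,"dy":0,"dz":0,"ax":0,"ay":0,"az":0,"grip":0.042},{"dx":0,"dy":0,"dz":0,"ax":0,"ay":0,"az":0,"grip":0.042},{"dx":0,"dy":0,"dz":0,"ax":0,"ay":0,"az":0,"grip":0.042},{"dx":0,"dy":0,"dz":0,"ax":0,"ay":0,"az":0,"grip":0.042},{"dx":0,"dy":0,"dz":0,"ax":0,"ay":0,"az":0,"grip":0.042}]' |grep force
python3 -c "
from h import *
to(.4864,.0618)"
```

```text
contact_force: [-0.3, -0.5, 1.2]
grip_force: 0.0
contact_force: [-0.3, -0.9, -0.4]
grip_force: 0.0
contact_force: [-1.1, 0.5, 5.9]
grip_force: 42.0
contact_force: [-1.7, 0.2, 6.1]
grip_force: 42.0
clk 23.78 tcp [ 0.4682 -0.2852  0.0051] yawY -2.6 tilt 0.08 w 0.62 F 42.0 [-1.7  0.2  6.1]
delta tool mm [ 3.474e+02  2.400e+00 -3.000e-01]
```

```bash
python3 -m handwheel '[{"dx":0,"dy":0,"dz":-0.015,"ax":0,"ay":0,"az":0,"grip":0.042},{"dx":0,"dy":0,"dz":-0.024,"ax":0,"ay":0,"az":0,"grip":0.042},{"dx":0,"dy":0,"dz":-0.025,"ax":0,"ay":0,"az":0,"grip":0.042},{"dx":0,"dy":0,"dz":-0.025,"ax":0,"ay":0,"az":0,"grip":0.042},{"dx":0,"dy":0,"dz":-0.021,"ax":0,"ay":0,"az":0,"grip":0.042}]' |grep force
python3 -m handwheel '[{"dx":0.027,"dy":0.0002,"dz":0,"ax":0,"ay":0,"az":0,"grip":0.042},{"dx":0.037,"dy":0.0002,"dz":0,"ax":0,"ay":0,"az":0,"grip":0.042},{"dx":0.037,"dy":0.0002,"dz":0,"ax":0,"ay":0,"az":0,"grip":0.042},{"dx":0.037,"dy":0.0002,"dz":0,"ax":0,"ay":0,"az":0,"grip":0.042},{"dx":0.037,"dy":0.0002,"dz":0,"ax":0,"ay":0,"az":0,"grip":0.042}]' |grep force
python3 -m handwheel '[{"dx":0.037,"dy":0.0002,"dz":0,"ax":0,"ay":0,"az":0,"grip":0.042},{"dx":0.037,"dy":0.0002,"dz":0,"ax":0,"ay":0,"az":0,"grip":0.042},{"dx":0.037,"dy":0.0002,"dz":0,"ax":0,"ay":0,"az":0,"grip":0.042},{"dx":0.037,"dy":0.0002,"dz":0,"ax":0,"ay":0,"az":0,"grip":0.042},{"dx":0.024,"dy":0.0002,"dz":0,"ax":0,"ay":0,"az":0,"grip":0.042}]' |grep force
python3 -m handwheel '[{"dx":0,"dy":0,"dz":0,"ax":0,"ay":0,"az":0,"grip":0.042},{"dx":0,"dy":0,"dz":0,"ax":0,"ay":0,"az":0,"grip":0.042},{"dx":0,"dy":0,"dz":0,"ax":0,"ay":0,"az":0,"grip":0.042},{"dx":0,"dy":0,"dz":0,"ax":0,"ay":0,"az":0,"grip":0.042},{"dx":0,"dy":0,"dz":0,"ax":0,"ay":0,"az":0,"grip":0.042}]' |grep force
python3 -c "
from h import *
to(.4864,.0618,.015)"
```

```text
contact_force: [-0.1, 0.4, -1.5]
grip_force: 42.6
contact_force: [0.8, 0.6, -2.1]
grip_force: 42.6
contact_force: [0.9, -0.4, -1.6]
grip_force: 42.6
contact_force: [0.3, -0.3, -1.8]
grip_force: 42.6
clk 25.45 tcp [0.4856 0.0607 0.1143] yawY -2.68 tilt 0.01 w 0.619 F 42.6 [ 0.3 -0.3 -1.8]
delta tool mm [ 1.1  0.8 99.3]
```

```bash
python3 -m handwheel '[{"dx":0.001,"dy":0.0008,"dz":0.02,"ax":0,"ay":0,"az":0,"grip":0.042},{"dx":0,"dy":0,"dz":0.02,"ax":0,"ay":0,"az":0,"grip":0.042},{"dx":0,"dy":0,"dz":0.02,"ax":0,"ay":0,"az":0,"grip":0.042},{"dx":0,"dy":0,"dz":0.015,"ax":0,"ay":0,"az":0,"grip":0.042},{"dx":0,"dy":0,"dz":0.01,"ax":0,"ay":0,"az":0,"grip":0.042}]' |grep force
python3 -m handwheel '[{"dx":0,"dy":0,"dz":0.006,"ax":0,"ay":0,"az":0,"grip":0.042},{"dx":0,"dy":0,"dz":0.004,"ax":0,"ay":0,"az":0,"grip":0.042},{"dx":0,"dy":0,"dz":0.003,"ax":0,"ay":0,"az":0,"grip":0.042},{"dx":0,"dy":0,"dz":0.001,"ax":0,"ay":0,"az":0,"grip":0.042},{"dx":0,"dy":0,"dz":0,"ax":0,"ay":0,"az":0,"grip":0.042}]' |egrep 'force|tcp_pos'
python3 -m handwheel '[{"dx":0,"dy":0,"dz":0,"ax":0,"ay":0,"az":0,"grip":0.058},{"dx":0,"dy":0,"dz":0,"ax":0,"ay":0,"az":0,"grip":0.068},{"dx":0,"dy":0,"dz":0,"ax":0,"ay":0,"az":0,"grip":0.08},{"dx":0,"dy":0,"dz":0,"ax":0,"ay":0,"az":0,"grip":0.085},{"dx":0,"dy":0,"dz":0,"ax":0,"ay":0,"az":0,"grip":0.085}]' |egrep 'force|tcp_pos|width'
python3 -m handwheel '[{"dx":0,"dy":0,"dz":0,"ax":0,"ay":0,"az":0,"grip":0.085},{"dx":0,"dy":0,"dz":-0.015,"ax":0,"ay":0,"az":0,"grip":0.085},{"dx":0,"dy":0,"dz":-0.03,"ax":0,"ay":0,"az":0,"grip":0.085},{"dx":0,"dy":0,"dz":-0.038,"ax":0,"ay":0,"az":0,"grip":0.085},{"dx":0,"dy":0,"dz":-0.038,"ax":0,"ay":0,"az":0,"grip":0.085}]' |egrep 'force|tcp_pos|width'
python3 -m handwheel '[{"dx":-0.038,"dy":0,"dz":-0.01,"ax":0,"ay":0,"az":0,"grip":0.085},{"dx":-0.038,"dy":0,"dz":-0.01,"ax":0,"ay":0,"az":0,"grip":0.085},{"dx":-0.038,"dy":0,"dz":-0.01,"ax":0,"ay":0,"az":0,"grip":0.085},{"dx":-0.038,"dy":0,"dz":-0.01,"ax":0,"ay":0,"az":0,"grip":0.085},{"dx":-0.02,"dy":0,"dz":-0.01,"ax":0,"ay":0,"az":0,"grip":0.085}]' |egrep 'force|tcp_pos|width'
python3 - <<'E'
from h import *
from cell import capture
d={n:capture(n) for n in('side','top')};pickle.dump(d,open('c1.pkl','wb'))
a=cv2.resize(d['top']['color'][175:245,165:475],None,fx=2.5,fy=2.5,interpolation=2)
b=cv2.resize(d['side']['color'][170:255,170:465],None,fx=2.6,fy=2.6,interpolation=2)
H=np.zeros((a.shape[0]+b.shape[0],800,3),np.uint8);H[:a.shape[0],:a.shape[1]]=a;H[a.shape[0]:,:b.shape[1]]=b
cv2.imwrite("pics/f.png",H[:,:,::-1])
E
```

```text
contact_force: [0.6, -0.7, -2.7]
grip_force: 42.6
tcp_pos: [0.4867, 0.0626, 0.0156]
contact_force: [1.0, -0.2, -2.1]
grip_force: 42.6
tcp_pos: [0.4866, 0.0626, 0.0155]
contact_force: [-0.4, 0.5, -0.1]
gripper_width: 0.996
grip_force: 0.0
tcp_pos: [0.4858, 0.0626, 0.1374]
contact_force: [0.1, -0.5, 0.7]
gripper_width: 0.996
grip_force: 0.0
tcp_pos: [0.4781, -0.1123, 0.1869]
contact_force: [-0.1, 0.1, -0.2]
gripper_width: 0.996
grip_force: 0.0
```

View pics/f.png

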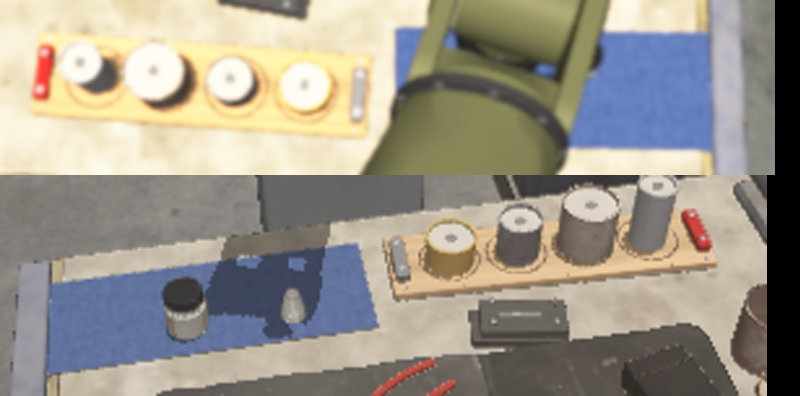

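All four flasks stand upright on their rings, and the jar (186,310) and cone (292,306) haven't moved. I'll check the centring in numbers.

Run:
```python
from h import *
d=pickle.load(open("c1.pkl","rb"));T=d["top"];S=d["side"]
t=lambda x,y:(165+(x+.5)/2.5-.5,175+(y+.5)/2.5-.5)
s=lambda x,y:(170+(x+.5)/2.6-.5,170+(y-175+.5)/2.6-.5)
for n,a,b,z,g in[("tall",(81,62),(656,186),.094,(.4968,.2864)),("rusty",(153,72),(590,205),.076,(.4929,.2121)),("grey",(230,80),(520,223),.063,(.4891,.1369)),("brass",(304,90),(451,239),.048,(.4864,.0618))]:
    print(n,((ray(T,t(*a),z)[:2]-g)*1000).round(1),((ray(S,s(*b),z)[:2]-g)*1000).round(1))
```

```text
tall [-1.2 -3.2] [ 3.3 -5.3]
rusty [-2.4  2. ] [ 4.4 -1. ]
grey [-2.6  0.3] [ 8.3 -2.2]
brass [-5.9  0.3] [ 6.3 -1.1]
```

```bash
python3 -c "
from cell import *
print(close_job())"
```

```text
the job is handed in; nothing more can be done
None
```

The job is handed in: steel, rusty, grey and brass flasks stand upright in that order from the red stop, each measured about 5 mm or less off its ring centre with the two views averaged, and the jar and cone were not disturbed.

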